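# Take the split retaining ring out of a projector lens cell

### The job

The condenser lens has to come out for cleaning, so its split steel retaining ring must be removed: with the hook pick go in through the notch in the cell wall, get its foot under the ring's end, ease the end inward out of its groove and lift it up well above the rim so that the ring peels out onto the rim, then stand the pick back in its wooden block. Take the ring off by the freed end and leave it lying flat in the red tray. Do not force the ring, do not lean on the glass, and leave the beaker, the bottle and the tub where they are.

Things in the scene. Friction and masses are not known exactly. Their poses are not given: they have to be found in the camera images.
- cell: Projector condenser cell: upright grey-green barrel, open on top, 114 mm outside, bore 100 mm, rim 75 mm above the bench. Origin on its axis at bench level, z up; -x points to the notch in its wall. Bolted down on rubber mounts: pushed level along x it gives way a few mm (8 at most) and springs back; it cannot tip or lift. Flange at its foot 136 mm square, 16 mm high
- notch (a point): Middle of the notch, in the wall's outer face, 57 mm from the axis, 66.4 mm above the bench (level of the ring's underside). The notch is cut right through the 7 mm wall, 22 deg either side of -x (40 mm wide), from 56 mm above the bench up through the rim. The ring's groove, 2.3 mm deep, runs round the bore but not across the notch, from 66.4 to 71 mm above the bench; above it is a 4 mm lip
- lens: Flat glass in the cell, 98 mm across; origin on the cell's axis at bench level, top of the glass 60 mm above the bench, 6.4 mm below the ring. Over 8 N from the pick or the fingers chips it. A brass pressure ring (82 mm inside, top 65 mm above the bench) covers its edge except at the notch (24 deg either side)
- ring: Split spring-steel retaining ring, flat, 4 mm thick, 9 mm wide, 104 mm outside, 60 g, its outer 2 mm in the groove; gap 42 deg. Origin: ring centre, mid thickness, z up. From ring_end, at the notch, it runs clockwise seen from above, first to the cell's +y side; the other end is in the groove. Over 15 N from the pick spoils it
- ring_end (a point): Middle of the ring's end face at the notch, 47.5 mm from the ring's centre. It jams if lifted while under the lip, and the force shoots up; eased in with 6 to 9 N (ring and mounts give together, so go by the force) and kept so, it rises over the rim with a few N. Drawn on up with the pick to some 55 mm above its groove, the ring peels out nearly all round; let out and down it lies on the rim
- ring_grip (a point): Point in the same end, 6 mm along the ring from ring_end, mid width and thickness: a place to pinch the freed ring lightly (about 30 N) across its 9 mm width, one finger in the bore, one outside. Peeled out onto the rim it comes away with little force and hangs out level from the fingers; if it is still in the groove for much of its length it rolls out of the fingers
- pick: Hook pick, upright in the block, 70 g. Origin: shank axis at the underside of the foot; z up. Foot 5 mm wide, 4 mm thick, points along +x, toe 10 mm from the axis; 5 mm round shank; round steel guard 40 mm across, 50 to 54 mm up; orange handle 54 to 130 mm up, 16 mm thick along x, 22 mm wide along y
- pick_foot (a point): On the top face of the pick's foot, 8 mm from the shank axis, 4 mm above the foot's underside
- block: Wooden block 90 x 90 mm, 56 mm high, fixed, with a 26 mm square hole in its top, 52 mm deep. Origin: centre of its underside. The pick stands in the hole, guard resting on the wood, its origin then 6 mm above the bench
- tray: Red plastic tray, fixed; flat floor 190 mm (x) by 240 mm (y), 4 mm above the bench; sloping walls 51 mm high, 218 by 268 mm over the rim. Origin: centre of its underside
- beaker: Empty glass beaker, 68 mm across, 85 mm high; leave it alone
- bottle: Brown chemical bottle, 64 mm across, 150 mm high; leave it alone
- tub: Round tub with a blue lid, 108 mm across, 53 mm high; leave it alone
There are look-alikes about, which are no part of the job. Leave any purple or yellow look-alike of the pick alone.

How it is judged:
By the outcome, as a careful person would: the job done as asked, in the order asked, and still so for the second after the job is handed in, with the robot touching nothing.
It also fails if it takes over 72 s, if anything falls off the work surface, if the arm or the gripper's body presses on something with over 40 N, if the wrist force passes 120 N, or if a joint passes its speed limit or range.

### The arm

A 6-joint arm with a two-finger parallel gripper is mounted at the origin on the work surface. World frame = base frame: x ahead of the robot, y to its left, z up, the work surface at z = 0. Lengths are in m, angles in degrees, forces in N, time in s.
With the tool pointing down it reaches from about 0.3 to 0.75 m from the base axis. Payload 8.5 kg.
Tool frame: the origin (TCP) lies at the very end of the fingers, on their centre line; the grasp point (between the pads) lies 19 mm behind it (env.hold_point_z is the distance from the TCP to the grasp point, in m); z points along the fingers, y is the line along which they close (so a half turn about z gives the same grasp; the last joint's range is limited). The gripper opens to 85 mm and grips with 20 to 120 N. Pads are 22 mm wide; open, the fingers measure 114 mm over their backs; the gripper's body (76 mm by 85 mm) begins 54 mm behind the grasp point. The pads swing forward as they close: fully open they stand 13 mm farther back than shut.
Start: joints at [-79.658, 21.807, 74.336, -0, 83.858, -12.336], TCP at [0.212, -0.507, 0.231] pointing down, gripper open.
Joint ranges: [-178.18, 178.18], [-50.72, 133.34], [12.68, 142.11], [-81.47, 261.47], [9.98, 163.14], [-165.26, 165.26]. Speed limits (degrees/s): [136.94, 136.94, 180, 180, 180, 180].

### API

Orientations are given as a 3x3 rotation matrix whose columns are the frame's x, y, z axes.
In Python, from rig import env, optics gives the robot as it stands.
- The arm moves only by the shell command python3 -m jog 'ROWS' [OPENING] [FORCE]. ROWS is JSON, a list of rows, each an object with "linear": the shift along the tool's x, y, z in units of 40 mm (1.0 is 40 mm), a list of three; "roll": the turn about the tool's z in units of 5 degrees (1.0 is 5 degrees). A call has 1 to 12 rows; each row shifts and turns the commanded pose from where the row before left it, along the tool's axes as they then stand; what a row does not reach is not made up. A row lasts 1/12 s, in which the tool goes at most 41.7 mm and 7.16 degrees, less where a joint would pass 70% of its speed; a pose out of reach is approached as far as the arm can. A call is refused whole if a number of a shift passes 1 or a number of a turn 1, either way. A call with a gripper value outside its range is refused whole. OPENING is the opening, from -1 (shut) to 1 (fully open), set as the call begins (- or left out, the last holds). The fingers move at their own pace and stop on an object; FORCE is the grip in N (left out, the last holds). Time passes only in rows, so rows that do not move let the fingers close. It gives the time, the measured TCP pose, the force, the opening and the grip force at its end, in the units of the state.
- env.observe(): the state, without advancing time (a new reading comes with each control period).
- optics.get_image(name): name is "scene" or "top" or "wrist"; returns the picture (384x512x3 uint8, red, green, blue); there is no depth.
- optics.calibration(name): a dict with "fov_y" (degrees; the focal length in pixels is half the picture's height over the tangent of half this angle, whatever the lens; pixels are square), "cx", "cy" (the principal point, pixels), "T" (4x4, takes a point from camera to world coordinates). Camera axes: x right, y down, z forward; pixel columns grow to the right and rows downward; lengths in m; the calibration is good to about 2 mm. A picture is of the moment at which its call begins: read the wrist's pose just before it. calibration takes no time and is no camera call; for the wrist camera it gives the pose at the moment of the call.
- env.close_job(): hands the job in; it is judged then, once.
The state is a dict: "time_s": time; "q": joint angles; "qvel": joint speeds; "joint_efforts": joint torques, N m; "position": TCP position; "tool_rot": TCP orientation; "ft_force": force on the tool from outside, world axes, zero at the start; "wrist_torque": the same for the moment, N m; "grip_width": finger opening in m; "gripper_force": force on a finger pad.
Only numpy, scipy, OpenCV 4.12 (cv2) and the standard library are available. Lean on these libraries where they do the work, as an engineer would, in place of code of your own. Each camera call takes 0.05 s, during which the arm holds its last target. There are 200 camera calls.

## Working session

There is one attempt and no reset: what is moved stays moved. The work goes in short steps, Python scripts to look and compute and a shell command to move; the robot and the scene stay as the last step left them, time stands still between calls to the robot, and variables do not carry over. Pictures are saved under pics/ and viewed, at most 10 in all, crops included, and the job is handed in when it is done.

```bash
ls; mkdir -p pics
python3 - <<'E'
from rig import env, optics
import cv2,numpy as np
s=env.observe(); print(s['time_s'],s['position'],s['tool_rot'],s['grip_width'],s['ft_force'])
ims=[optics.get_image(n)[:,:,::-1] for n in("scene","top")]
for n,i in zip(("scene","top"),ims): cv2.imwrite(f"pics/{n}0.png",i)
for n in("scene","top","wrist"): print(n,optics.calibration(n))
cv2.imwrite("pics/both0.png",cv2.resize(ims[1],(800,600),interpolation=cv2.INTER_CUBIC))
E
```

```text
pics
0.0 [ 0.21201828 -0.50718352  0.23072441] [[ 9.22674783e-01  3.85579037e-01 -2.25161006e-04]
 [ 3.85578964e-01 -9.22673798e-01  1.38731627e-03]
 [ 3.27169911e-04 -1.36685909e-03 -9.99999012e-01]] 0.08548200095019948 [-0.42298217  0.0377155  -0.64559476]
scene {'fov_y': 54.34003770605049, 'cx': 257.439680899875, 'cy': 191.71752322635945, 'T': array([[ 0.71411578,  0.35394003, -0.60395787,  1.03978607],
       [ 0.6996395 , -0.38958833,  0.59893697, -0.47820015],
       [-0.02330717, -0.85026313, -0.5258416 ,  0.49576175],
       [ 0.        ,  0.        ,  0.        ,  1.        ]])}
top {'fov_y': 51.91226161119682, 'cx': 255.56504734226624, 'cy': 192.3252242318409, 'T': array([[ 0.01376008, -0.99809597,  0.06012558,  0.49372273],
       [-0.99971685, -0.01490007, -0.01855305,  0.00174649],
       [ 0.0194136 , -0.05985327, -0.99801839,  0.89014113],
       [ 0.        ,  0.        ,  0.        ,  1.        ]])}
wrist {'fov_y': 66.39412916911101, 'cx': 257.3165838696187, 'cy': 190.91178000729406, 'T': array([[ 3.85975722e-01, -8.82480753e-01, -2.68794460e-01,
         2.80506442e-01],
       [-9.22508534e-01, -3.69500619e-01, -1.11567453e-01,
        -4.78709456e-01],
       [-8.63588998e-04,  2.91027512e-01, -9.56714295e-01,
         3.72685837e-01],
       [ 0.00000000e+00,  0.00000000e+00,  0.00000000e+00,
         1.00000000e+00]])}
```

View pics/both0.png

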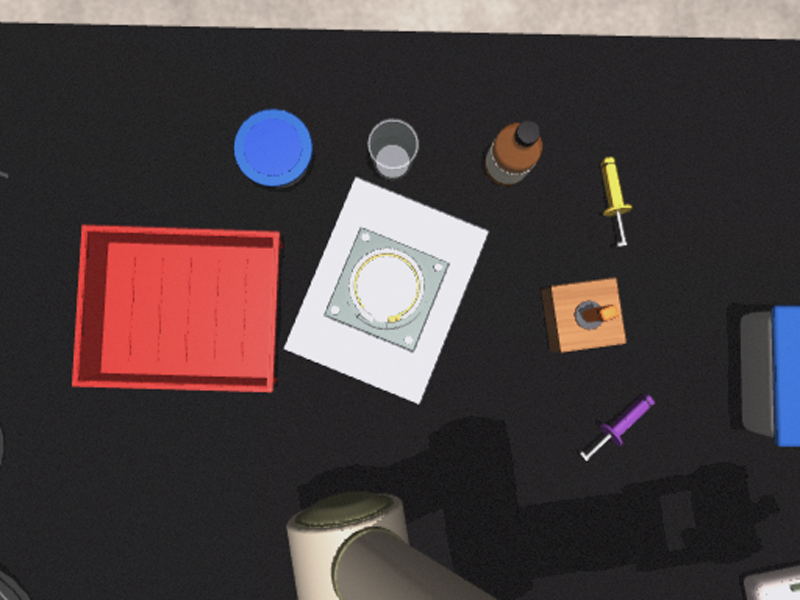

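View pics/scene0.png

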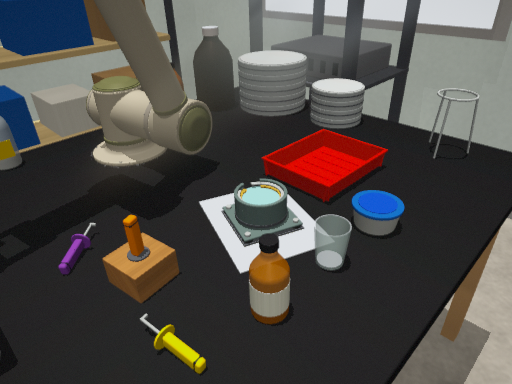

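Two look-alikes: purple (600,430) and yellow (615,200), both lying flat. The pick in the block, with its orange handle at (600,314), is the one meant. Next I'll measure it and enlarge the cell and block.

```bash
cat > h.py <<'E'
from rig import env, optics
import cv2,numpy as np
def cal(n):
    c=optics.calibration(n); return c
def ray(c,u,v):
    f=192/np.tan(np.radians(c['fov_y']/2)); T=c['T']
    return T[:3,3],T[:3,:3]@np.array([(u-c['cx'])/f,(v-c['cy'])/f,1])
def onz(c,u,v,z):
    o,d=ray(c,u,v); return o+d*(z-o[2])/d[2]
def proj(c,P):
    f=192/np.tan(np.radians(c['fov_y']/2)); p=np.linalg.inv(c['T'])@np.r_[P,1]
    return c['cx']+f*p[0]/p[2],c['cy']+f*p[1]/p[2]
def tri(r1,r2):
    (o1,d1),(o2,d2)=r1,r2
    A=np.stack([d1,-d2],1); t=np.linalg.lstsq(A,o2-o1,rcond=None)[0]
    p,q=o1+d1*t[0],o2+d2*t[1]; return (p+q)/2,np.linalg.norm(p-q)
def totool(P,s=None):
    s=s or env.observe(); return s['tool_rot'].T@(np.asarray(P)-s['position'])
E
python3 - <<'E'
from h import *
im=cv2.imread('pics/top0.png'); c=cal('top')
k=512/800
for n,u,v,z in [("block c",585,316,.056),("handle top",607,312,.136),("cell rim",387,289,.075),("flange1",362,228,.016),("flange2",449,263,.016),("flange3",414,352,.016),("flange4",325,315,.016),("tray a",83,226,.051),("tray b",279,233,.051),("tray c",273,391,.051),("tray d",73,385,.051),("tub",273,146,.053),("beaker",393,148,.085),("bottle",527,132,.15)]:
    print(n,onz(c,u*k,v*k,z).round(4))
a=im[130:240,195:300]; b=im[165:240,335:420]
cv2.imwrite('pics/c1.png',np.hstack([cv2.resize(a,(400,420),interpolation=cv2.INTER_CUBIC),cv2.resize(b,(400,420),interpolation=cv2.INTER_CUBIC)]))
E
```

```text
block c [ 0.5266 -0.267   0.056 ]
handle top [ 0.5288 -0.2685  0.136 ]
cell rim [0.5579 0.0031 0.075 ]
flange1 [0.6494 0.0403 0.016 ]
flange2 [ 0.6011 -0.0847  0.016 ]
flange3 [ 0.4737 -0.0363  0.016 ]
flange4 [0.5243 0.0905 0.016 ]
tray a [0.6394 0.418  0.051 ]
tray b [0.6343 0.152  0.051 ]
tray c [0.4196 0.1546 0.051 ]
tray d [0.4244 0.4217 0.051 ]
tub [0.7546 0.163  0.053 ]
beaker [ 0.7451 -0.002   0.085 ]
bottle [ 0.748 -0.166  0.15 ]
```

View pics/c1.png

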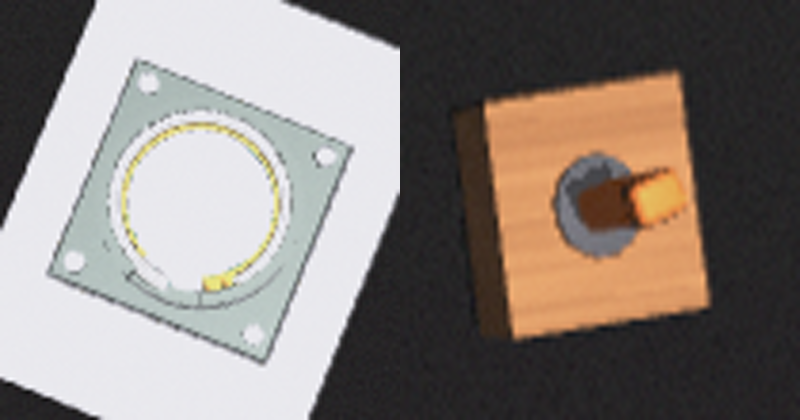

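The enlarged crop confirms it: upright orange handle over a round guard in the block at (658,195) in the crop. The cell notch is at the lower left of the barrel, about (165,295), along the flange normal, so cell yaw ≈ -21°. I'm moving over the block.

```bash
python3 -m jog '[{"linear":[0.875,-0.223,0],"roll":0},{"linear":[0.875,-0.223,0],"roll":0},{"linear":[0.875,-0.223,0],"roll":0},{"linear":[0.875,-0.223,0],"roll":0},{"linear":[0.875,-0.223,0],"roll":0},{"linear":[0.875,-0.223,0],"roll":0},{"linear":[0.875,-0.223,0],"roll":0},{"linear":[0.875,-0.223,0],"roll":0},{"linear":[0.875,-0.223,0],"roll":0},{"linear":[0.875,-0.223,0],"roll":0},{"linear":[0.875,-0.223,0],"roll":0},{"linear":[0,0,0],"roll":0}]' 1
python3 - <<'E'
from h import *
s=env.observe();c=cal('wrist');im=optics.get_image('wrist')[:,:,::-1].copy()
print(s['q'],s['position'],s['tool_rot'])
cv2.imwrite('pics/w1.png',im)
E
```

```text
time_s: 1.1
position: [0.533, -0.2644, 0.2306]
tool_rot: [[0.921, 0.39, 0.001], [0.39, -0.921, 0.002], [0.001, -0.001, -1.0]]
ft_force: [-0.4, -0.3, -0.4]
grip_width: 0.085
gripper_force: 0.0
[-37.8182645   26.42507706  66.86549061   0.09415174  86.74389791
  29.19812342] [ 0.5329928  -0.26442723  0.23061662] [[ 9.20652905e-01  3.90381796e-01  5.30821863e-04]
 [ 3.90380497e-01 -9.20652104e-01  1.66480189e-03]
 [ 1.13861062e-03 -1.32548219e-03 -9.99998473e-01]]
```

View pics/w1.png

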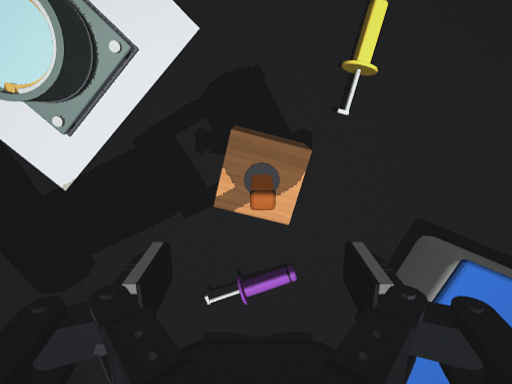

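The wrist view shows the block at (262,178) with the handle's top face at (262,200), roughly square to the image. I'm measuring its outline.

Run:
```python
from h import *
im=cv2.imread('pics/w1.png');c=cal('wrist')
hsv=cv2.cvtColor(im,cv2.COLOR_BGR2HSV)
print(hsv[186:216:3,262].tolist(), hsv[200,240:286:4].tolist())
m=((hsv[...,0]<13)&(hsv[...,1]>195)&(hsv[...,2]>125)).astype('u1'); m[:120]=0;m[230:]=0;m[:,:215]=0;m[:,315:]=0
k,l,st,ce=cv2.connectedComponentsWithStats(m)
i=1+np.argmax(st[1:,4]);print(st[i],ce[i])
cn=max(cv2.findContours((l==i).astype('u1'),0,2)[0],key=cv2.contourArea)
P=np.array([onz(c,u,v,.136)[:2] for u,v in cn[:,0]])*1000
r=cv2.minAreaRect(P.astype('f4'));print(r, onz(c,*ce[i],.136))
# guard: grey
cv2.imwrite('pics/w1c.png',cv2.resize(im[115:235,205:325],(600,600),interpolation=cv2.INTER_CUBIC))
```

```text
[[12, 184, 101], [11, 185, 105], [12, 183, 102], [11, 190, 169], [11, 185, 196], [11, 187, 194], [12, 189, 189], [11, 191, 186], [13, 147, 189], [14, 140, 218]] [[13, 134, 131], [14, 134, 131], [13, 134, 131], [11, 189, 167], [11, 188, 194], [12, 186, 195], [11, 185, 196], [12, 185, 197], [11, 189, 181], [14, 137, 224], [14, 137, 221], [14, 137, 222]]
[264 209   2   1   2] [264.5 209. ]
((520.658447265625, -277.3472900390625), (0.8583998084068298, 0.0), 112.96348571777344) [ 0.52065848 -0.2773473   0.136     ]
```

View pics/w1c.png

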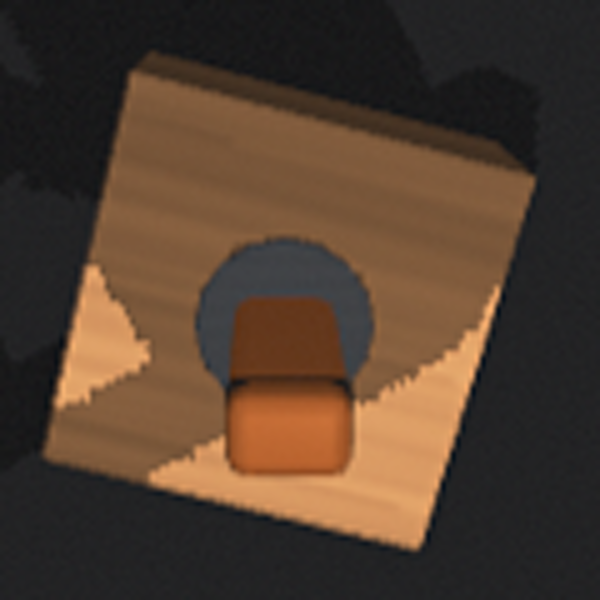

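Run:
```python
from h import *
im=cv2.imread('pics/w1.png');c=cal('wrist')
hsv=cv2.cvtColor(im,cv2.COLOR_BGR2HSV)
m=((hsv[...,0]<16)&(hsv[...,1]>165)&(hsv[...,2]>140)).astype('u1'); m[:185]=0;m[230:]=0;m[:,:215]=0;m[:,315:]=0
k,l,st,ce=cv2.connectedComponentsWithStats(m)
i=1+np.argmax(st[1:,4]);print(st[i],ce[i])
cn=max(cv2.findContours((l==i).astype('u1'),0,2)[0],key=cv2.contourArea)
P=np.array([onz(c,u,v,.136)[:2] for u,v in cn[:,0]])*1000
print(cv2.minAreaRect(P.astype('f4')), onz(c,*ce[i],.136))
m2=((hsv[...,1]<90)&(hsv[...,2]>50)).astype('u1');m2[:150]=0;m2[220:]=0;m2[:,:230]=0;m2[:,300:]=0
k,l,st,ce2=cv2.connectedComponentsWithStats(m2);i=1+np.argmax(st[1:,4]);print(st[i])
cn=max(cv2.findContours((l==i).astype('u1'),0,2)[0],key=cv2.contourArea)[:,0]
cn=cn[cn[:,1]<178]
P=np.array([onz(c,u,v,.060)[:2] for u,v in cn])*1000
# circle fit
A=np.c_[2*P,np.ones(len(P))];x=np.linalg.lstsq(A,(P**2).sum(1),rcond=None)[0];print('guard',x[:2],np.sqrt(x[2]+x[0]**2+x[1]**2))
s=env.observe();print(s['position'],totool([x[0]/1000,x[1]/1000,.075]))
```

```text
[251 194  24  16 367] [262.53133515 201.55585831]
((526.2034301757812, -273.12677001953125), (13.50418472290039, 19.69514274597168), 22.96120262145996) [ 0.52620593 -0.27312555  0.136     ]
[244 163  36  30 490]
guard [ 531.45500403 -269.87970954] 13.39589246318263
[ 0.53119073 -0.26624877  0.23054808] [-0.00114167  0.00361567  0.15554447]
```

```bash
python3 -m jog '[{"linear":[0,0,0],"roll":-1},{"linear":[0,0,0],"roll":-1},{"linear":[0,0,0],"roll":-1},{"linear":[0,0,0],"roll":-1},{"linear":[0,0,0],"roll":-1},{"linear":[0,0,0],"roll":-1},{"linear":[0,0,0],"roll":-1},{"linear":[0,0,0],"roll":-1},{"linear":[0,0,0],"roll":-1},{"linear":[0,0,0],"roll":-1},{"linear":[0,0,0],"roll":-1},{"linear":[0,0,0],"roll":-1}]' >/dev/null
python3 -m jog '[{"linear":[0,0,0],"roll":-1},{"linear":[0,0,0],"roll":-1},{"linear":[0,0,0],"roll":-1},{"linear":[0,0,0],"roll":-1},{"linear":[0,0,0],"roll":-1},{"linear":[0,0,0],"roll":-1},{"linear":[0,0,0],"roll":0},{"linear":[0,0,0],"roll":0},{"linear":[0,0,0],"roll":0}]'
python3 - <<'E'
from h import *
c=cal('wrist');im=optics.get_image('wrist')[:,:,::-1].copy()
cv2.imwrite('pics/w2.png',im)
hsv=cv2.cvtColor(im,cv2.COLOR_BGR2HSV)
def blob(m,w=None):
    k,l,st,ce=cv2.connectedComponentsWithStats(m.astype('u1'));i=1+np.argmax(st[1:,4]);return (l==i).astype('u1'),ce[i],st[i]
o=(hsv[...,0]<16)&(hsv[...,1]>165)&(hsv[...,2]>140)
o[:120]=0;o[240:]=0;o[:,:180]=0;o[:,340:]=0
m,ce,st=blob(o);print(st,ce)
cn=max(cv2.findContours(m,0,2)[0],key=cv2.contourArea)[:,0]
P=np.array([onz(c,u,v,.136)[:2] for u,v in cn])*1000
r=cv2.minAreaRect(P.astype('f4'));print(r)
s=env.observe();print(s['position'],s['q'][5],totool([r[0][0]/1000,r[0][1]/1000,.075]))
cv2.imwrite('pics/w2c.png',cv2.resize(im[115:235,205:325],(600,600),interpolation=cv2.INTER_CUBIC))
E
```

```text
time_s: 2.9
position: [0.5291, -0.2688, 0.2312]
tool_rot: [[-0.383, 0.924, -0.0], [0.924, 0.383, 0.0], [0.0, -0.0, -1.0]]
ft_force: [1.1, -0.4, -0.0]
grip_width: 0.0852
gripper_force: 0.0
[246 183  17  23 374] [253.90374332 194.02139037]
((526.7471313476562, -270.673095703125), (13.68249797821045, 19.55187225341797), 22.5360050201416)
[ 0.52916921 -0.26877557  0.23125137] -60.87748621121009 [-0.00085303 -0.00293999  0.15625168]
```

View pics/w2c.png

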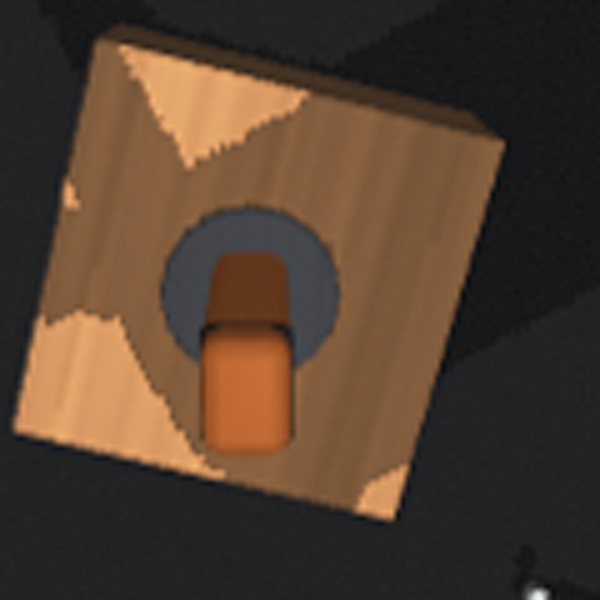

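```bash
python3 -m jog '[{"linear":[-0.02,-0.07,0.78],"roll":0},{"linear":[0,0,0.78],"roll":0},{"linear":[0,0,0.78],"roll":0},{"linear":[0,0,0.78],"roll":0},{"linear":[0,0,0.78],"roll":0},{"linear":[0,0,0],"roll":0},{"linear":[0,0,0],"roll":0},{"linear":[0,0,0],"roll":0}]' | head -2
python3 -m jog '[{"linear":[0,0,0],"roll":0},{"linear":[0,0,0],"roll":0},{"linear":[0,0,0],"roll":0},{"linear":[0,0,0],"roll":0},{"linear":[0,0,0],"roll":0},{"linear":[0,0,0],"roll":0},{"linear":[0,0,0],"roll":0},{"linear":[0,0,0],"roll":0}]' -1 100
```

```text
time_s: 3.62
position: [0.528, -0.271, 0.0772]
time_s: 4.28
position: [0.5273, -0.2704, 0.0757]
tool_rot: [[-0.386, 0.923, 0.0], [0.923, 0.386, -0.0], [-0.0, 0.0, -1.0]]
ft_force: [-0.8, 0.6, 4.5]
grip_width: 0.015
gripper_force: 97.3
```

```bash
python3 -m jog '[{"linear":[0,0,-0.3],"roll":0},{"linear":[0,0,-0.6],"roll":0},{"linear":[0,0,-0.7],"roll":0},{"linear":[0,0,-0.7],"roll":0},{"linear":[0,0,-0.6],"roll":0},{"linear":[0,0,0],"roll":0},{"linear":[0,0,0],"roll":0},{"linear":[0,0,0],"roll":0}]'
python3 - <<'E'
from h import *
w=optics.get_image('wrist')[:,:,::-1];cw=cal('wrist')
s=optics.get_image('scene')[:,:,::-1]
cs=cal('scene');p=env.observe()['position'];print(p,proj(cs,[p[0],p[1],p[2]-.069]),proj(cw,[p[0],p[1],p[2]-.069]))
cv2.imwrite('pics/w3.png',w);cv2.imwrite('pics/s3.png',s)
u,v=map(int,proj(cs,[p[0],p[1],p[2]-.05]))
cv2.imwrite('pics/ws3.png',np.hstack([cv2.resize(s[max(v-50,0):v+50,u-40:u+40],(400,500),interpolation=cv2.INTER_CUBIC),cv2.resize(w[80:280,180:340],(400,500),interpolation=cv2.INTER_CUBIC)]))
print(u,v)
E
```

```text
time_s: 4.95
position: [0.5267, -0.27, 0.19]
tool_rot: [[-0.386, 0.923, -0.002], [0.923, 0.386, 0.001], [0.002, -0.001, -1.0]]
ft_force: [-0.5, 0.1, -1.2]
grip_width: 0.0148
gripper_force: 97.4
[ 0.52668815 -0.26994891  0.18966408] (np.float64(131.9507958031627), np.float64(224.98512299938588)) (np.float64(257.4504579599517), np.float64(203.77066886986512))
129 215
```

View pics/ws3.png

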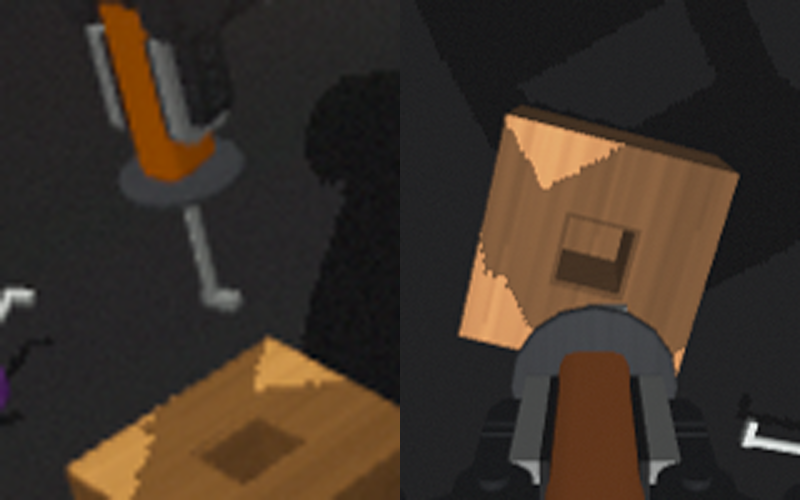

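The foot points along tool +y (yaw ≈ 23°), as wanted. I'm going to a hover outside the notch.

```bash
python3 -m jog '[{"linear":[0,0,0],"roll":0.985},{"linear":[0,0,0],"roll":0.985},{"linear":[0,0,0],"roll":0.985},{"linear":[0,0,0],"roll":0.985},{"linear":[0,0,0],"roll":0.985},{"linear":[0,0,0],"roll":0.985},{"linear":[0,0,0],"roll":0.985},{"linear":[0,0,0],"roll":0.985},{"linear":[0,0,0],"roll":0.985}]' >/dev/null
python3 -m jog '[{"linear":[0.4,-0.23,0],"roll":0},{"linear":[0.833,-0.479,0],"roll":0},{"linear":[0.833,-0.479,0],"roll":0},{"linear":[0.833,-0.479,0],"roll":0},{"linear":[0.833,-0.479,0],"roll":0},{"linear":[0.833,-0.479,0],"roll":0},{"linear":[0.833,-0.479,0],"roll":0},{"linear":[0.833,-0.479,0],"roll":0},{"linear":[0.433,-0.249,0],"roll":0},{"linear":[0,0,0],"roll":0},{"linear":[0,0,0],"roll":0},{"linear":[0,0,0],"roll":0}]'
python3 - <<'E'
from h import *
import pickle
c=cal('wrist');w=optics.get_image('wrist')[:,:,::-1];t=optics.get_image('top')[:,:,::-1]
print(env.observe()['position'],env.observe()['q'])
pickle.dump(c,open('c4.pkl','wb'))
cv2.imwrite('pics/w4.png',w);cv2.imwrite('pics/t4.png',t)
u,v=map(int,proj(c,[.51,.022,.066]));print(u,v,proj(c,[.56,.0028,.075]))
cv2.imwrite('pics/w4v.png',cv2.resize(w,(800,600),interpolation=cv2.INTER_CUBIC))
E
```

```text
time_s: 6.8
position: [0.483, 0.0336, 0.1907]
tool_rot: [[0.369, 0.929, -0.001], [0.929, -0.369, -0.0], [-0.0, -0.001, -1.0]]
ft_force: [0.1, -0.1, -1.5]
grip_width: 0.0151
gripper_force: 97.5
[0.48320701 0.03307271 0.19093178] [-1.01199553e+01  1.73673450e+01  8.83693359e+01 -8.71876963e-03
  7.42990713e+01  1.16083050e+01]
288 184 (np.float64(348.13675052655856), np.float64(186.7256680247999))
```

View pics/w4v.png

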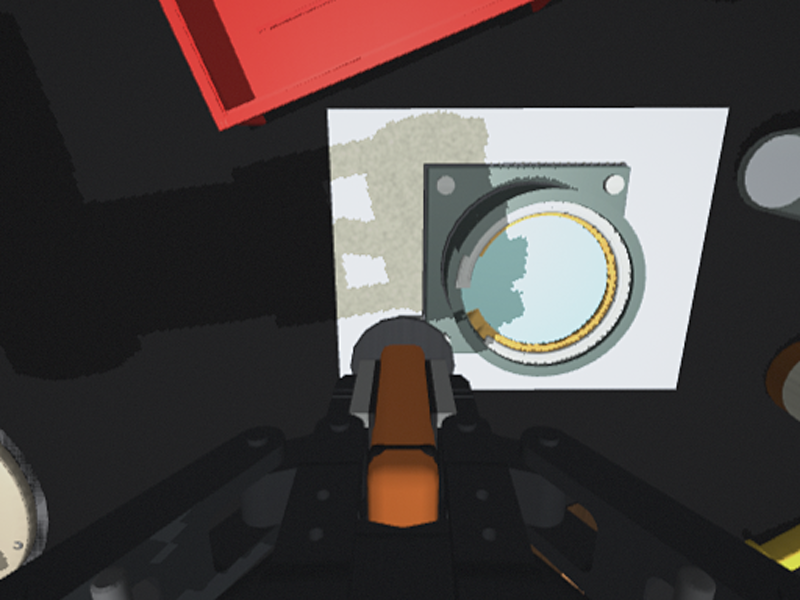

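The view shows the cell square to the tool. The ring's steel end is at about (465,285), the gap runs to about (490,340) with brass showing through it, and the notch is at the left of the barrel. I'm measuring in polar form.

Run:
```python
from h import *
import pickle
from scipy.optimize import least_squares
c=pickle.load(open('c4.pkl','rb'));im=cv2.imread('pics/w4.png');hsv=cv2.cvtColor(im,cv2.COLOR_BGR2HSV)
k=.64
for n,u,v in [("fl-xl",425,164),("fl-xr",630,164)]: print(n,onz(c,u*k,v*k,.016).round(4))
y=((hsv[...,0]>12)&(hsv[...,0]<32)&(hsv[...,1]>90)&(hsv[...,2]>60)).astype('u1')
y[:100]=0;y[240:]=0;y[:,:285]=0;y[:,430:]=0
vs,us=np.nonzero(y);P=np.array([onz(c,u,v,.065)[:2] for u,v in zip(us,vs)])
f=lambda x:np.hypot(*(P-x[:2]).T)-x[2]
r=least_squares(f,[.56,.003,.042],loss='soft_l1',f_scale=.001);print('brass',r.x,len(P))
# rim outer/inner : white rim? sample rays
yaw=np.radians(-21.5);C=r.x[:2]
def smp(R,a,z):
    t=yaw+np.radians(a);u,v=proj(c,[C[0]+R*np.cos(t),C[1]+R*np.sin(t),z])
    return hsv[int(round(v)),int(round(u))]
print('ang: V/S at R47.5 ringtop | R54 rim z75 | R46 z70')
for a in range(110,252,3): print(a,smp(.0475,a,.0704),smp(.0535,a,.075),smp(.044,a,.0704))
```

```text
fl-xl [0.5231 0.0938 0.016 ]
fl-xr [0.6494 0.0438 0.016 ]
brass [0.56124316 0.00463373 0.04242634] 985
ang: V/S at R47.5 ringtop | R54 rim z75 | R46 z70
110 [107   7 240] [ 84  27 177] [107   8 222]
113 [107   7 239] [ 82  27 180] [ 72   6 213]
116 [107   8 238] [ 82  27 180] [ 85   8 204]
119 [107   7 243] [ 85  27 105] [107  10 228]
122 [ 83   7 147] [ 85  28 102] [ 23  57 144]
125 [ 80   5 159] [ 83  30 103] [ 83   8 125]
128 [ 75   6 160] [ 87  28 102] [ 90   6 134]
131 [ 78   8 151] [ 85  30 103] [ 90   9 146]
134 [ 75   7 155] [ 87  27 103] [ 83   7 143]
137 [ 78   8 156] [ 80  30 103] [ 90   7 142]
140 [ 78   8 156] [ 85  28 102] [ 22  36 129]
143 [ 78   8 151] [ 85  28 102] [ 75   4 132]
146 [ 75   7 154] [ 85  28 101] [ 80   5 140]
149 [ 75   6 160] [ 85  28 101] [ 45   4 131]
152 [ 80  11 138] [ 85  28 101] [ 90   9 147]
155 [ 80   5 159] [ 85  28 101] [ 90   7 142]
158 [ 80   5 157] [84 26 99] [ 84   9 135]
161 [ 78   8 157] [83 22 91] [ 84   9 137]
164 [ 70   5 155] [83 26 89] [ 75   4 141]
167 [ 78   8 154] [85 29 97] [ 88  23 134]
170 [ 75   7 154] [83 32 96] [ 90  10 1
[... 479 characters left out ...]
 22  86 107] [87 30 93] [ 20 140 153]
209 [ 20 115 137] [85 30 93] [ 20 143 152]
212 [ 21 112 118] [82 30 93] [ 20 140 148]
215 [22 86 74] [83 33 93] [ 20 139 119]
218 [ 19 108  85] [85 30 93] [ 19 139 150]
221 [22 55 69] [87 28 92] [ 20 141 154]
224 [ 20 125 116] [85 30 93] [ 19 102 127]
227 [ 75   7 147] [85 32 88] [ 96  10 134]
230 [ 83   6 163] [ 83  32 159] [ 90   6 127]
233 [ 80   3 240] [ 84  31 156] [ 24  37 166]
236 [ 80   3 236] [ 84  33 156] [ 95   8 191]
239 [ 70   3 239] [ 83  30 154] [ 90   6 218]
242 [ 70   3 235] [ 84  31 154] [ 90   7 212]
245 [ 80   3 235] [ 84  31 154] [ 90   8 194]
248 [ 80   3 236] [ 85  32 153] [ 90   7 205]
251 [ 80   3 236] [ 82  32 153] [ 96   6 227]
```

```bash
cat >> h.py <<'E'
C=np.array([.561,.0045]);YAW=np.radians(-21.6)
def st(tag=''):
    s=env.observe();d=s['position'][:2]-C;cs,sn=np.cos(YAW),np.sin(YAW);f=s['ft_force']
    print(tag,'t',round(s['time_s'],2),'cell x,y mm',round(1e3*(d[0]*cs+d[1]*sn),2),round(1e3*(-d[0]*sn+d[1]*cs),2),'foot z',round(1e3*(s['position'][2]-.0697),2),
     'F cell x,y,z',round(f[0]*cs+f[1]*sn,1),round(-f[0]*sn+f[1]*cs,1),round(f[2],1),'grip',round(s['grip_width']*1e3,1),'tq',s['wrist_torque'].round(2))
if __name__=='__main__': st()
E
python3 -m jog '[{"linear":[0.09,0,0.3],"roll":0},{"linear":[0.08,0,0.4],"roll":0},{"linear":[0,0,0.4],"roll":0},{"linear":[0,0,0.4],"roll":0},{"linear":[0,0,0],"roll":0},{"linear":[0,0,0],"roll":0},{"linear":[0,0,0],"roll":0},{"linear":[0,0,0],"roll":0}]' >/dev/null; python3 h.py
```

```text
t 7.57 cell x,y mm -82.67 5.38 foot z 62.57 F cell x,y,z 0.3 -0.3 -0.9 grip 14.9 tq [-0.01 -0.01  0.03]
```

```bash
python3 -m jog '[{"linear":[0,0.2,0.03],"roll":0},{"linear":[0,0.2,0],"roll":0},{"linear":[0,0.15,0],"roll":0},{"linear":[0,0,0],"roll":0},{"linear":[0,0,0],"roll":0},{"linear":[0,0,0],"roll":0}]' >/dev/null; python3 h.py
python3 -m jog '[{"linear":[0,0.04,0],"roll":0},{"linear":[0,0.04,0],"roll":0},{"linear":[0,0,0],"roll":0},{"linear":[0,0,0],"roll":0}]' >/dev/null; python3 h.py
```

```text
t 8.07 cell x,y mm -61.48 5.49 foot z 60.32 F cell x,y,z 0.4 0.6 -1.0 grip 15.1 tq [0.05 0.04 0.05]
 t 8.4 cell x,y mm -58.12 5.51 foot z 60.46 F cell x,y,z -0.0 0.1 -1.8 grip 14.6 tq [ 0.03  0.02 -0.02]
```

```bash
python3 -m jog '[{"linear":[0,0.03,-0.02],"roll":0},{"linear":[0,0.02,0],"roll":0},{"linear":[0,0,0],"roll":0},{"linear":[0,0,0],"roll":0}]' >/dev/null; python3 h.py
python3 -m jog '[{"linear":[0,0.03,0],"roll":0},{"linear":[0,0.0,0],"roll":0},{"linear":[0,0,0],"roll":0}]' >/dev/null; python3 h.py
python3 -m jog '[{"linear":[0,0.03,0],"roll":0},{"linear":[0,0.0,0],"roll":0},{"linear":[0,0,0],"roll":0}]' >/dev/null; python3 h.py
```

```text
t 8.73 cell x,y mm -56.11 5.49 foot z 61.22 F cell x,y,z -0.3 0.6 -1.1 grip 15.2 tq [-0.03  0.03  0.03]
 t 8.98 cell x,y mm -54.89 5.49 foot z 61.21 F cell x,y,z 0.7 -0.1 -0.9 grip 15.4 tq [ 0.    0.03 -0.07]
 t 9.23 cell x,y mm -53.69 5.5 foot z 61.23 F cell x,y,z 0.3 -0.1 -0.4 grip 14.9 tq [-0.04 -0.08  0.01]
```

```bash
for i in 1 ; do python3 -m jog '[{"linear":[0,0.025,0],"roll":0},{"linear":[0,0.0,0],"roll":0}]' >/dev/null; python3 h.py; done
python3 -m jog '[{"linear":[0,0.025,0],"roll":0},{"linear":[0,0.0,0],"roll":0}]' >/dev/null; python3 h.py
python3 -m jog '[{"linear":[0,0.025,0],"roll":0},{"linear":[0,0.0,0],"roll":0}]' >/dev/null; python3 h.py
```

```text
t 9.4 cell x,y mm -52.76 5.48 foot z 61.18 F cell x,y,z -0.5 -0.2 -1.7 grip 14.5 tq [ 0.05  0.16 -0.04]
 t 9.57 cell x,y mm -51.89 5.46 foot z 61.13 F cell x,y,z -1.5 0.3 -0.4 grip 14.8 tq [ 0.07  0.37 -0.03]
 t 9.73 cell x,y mm -50.97 5.44 foot z 61.1 F cell x,y,z -2.0 -0.1 -0.8 grip 15.0 tq [0.11 0.54 0.03]
```

```bash
python3 -m jog '[{"linear":[0,0.05,0],"roll":0},{"linear":[0,0.0,0],"roll":0}]' >/dev/null; python3 h.py
python3 -m jog '[{"linear":[0,0.04,0],"roll":0},{"linear":[0,0.0,0],"roll":0}]' >/dev/null; python3 h.py
python3 -m jog '[{"linear":[0,0.025,0],"roll":0},{"linear":[0,0.0,0],"roll":0}]' >/dev/null; python3 h.py
```

```text
t 9.9 cell x,y mm -49.06 5.37 foot z 61.01 F cell x,y,z -4.5 -0.7 0.6 grip 14.7 tq [0.17 0.98 0.02]
 t 10.07 cell x,y mm -47.7 5.25 foot z 60.89 F cell x,y,z -5.0 -1.4 -0.6 grip 14.3 tq [0.09 1.29 0.01]
 t 10.23 cell x,y mm -46.95 5.18 foot z 60.82 F cell x,y,z -5.4 -2.4 -0.1 grip 14.9 tq [0.01 1.44 0.02]
```

```bash
python3 -m jog '[{"linear":[0,0.03,0],"roll":0},{"linear":[0,0.0,0],"roll":0}]' >/dev/null; python3 h.py
python3 -m jog '[{"linear":[0,0,-0.06],"roll":0},{"linear":[0,0.0,0],"roll":0}]' >/dev/null; python3 h.py
python3 -m jog '[{"linear":[0,0,-0.06],"roll":0},{"linear":[0,0.0,0],"roll":0}]' >/dev/null; python3 h.py
```

```text
t 10.4 cell x,y mm -46.02 5.07 foot z 60.74 F cell x,y,z -6.9 -3.0 0.3 grip 15.2 tq [-0.02  1.62 -0.01]
 t 10.57 cell x,y mm -46.06 5.14 foot z 63.28 F cell x,y,z -6.3 -1.9 -1.5 grip 14.9 tq [ 0.13  1.52 -0.04]
 t 10.73 cell x,y mm -45.88 5.28 foot z 65.71 F cell x,y,z -5.3 -0.4 -1.9 grip 14.5 tq [0.2  1.25 0.02]
```

```bash
python3 -m jog '[{"linear":[0,0.03,-0.04],"roll":0},{"linear":[0,0.0,0],"roll":0}]' >/dev/null; python3 h.py
python3 -m jog '[{"linear":[0,0.01,-0.05],"roll":0},{"linear":[0,0.0,0],"roll":0}]' >/dev/null; python3 h.py
python3 -m jog '[{"linear":[0,0,-0.06],"roll":0},{"linear":[0,0.0,0],"roll":0}]' >/dev/null; python3 h.py
```

```text
t 10.9 cell x,y mm -44.74 5.22 foot z 67.15 F cell x,y,z -6.1 -1.8 -2.1 grip 15.2 tq [ 0.21  1.43 -0.02]
 t 11.07 cell x,y mm -44.49 5.2 foot z 69.05 F cell x,y,z -6.3 -2.0 -3.0 grip 14.7 tq [ 0.13  1.47 -0.02]
 t 11.23 cell x,y mm -44.44 5.09 foot z 71.48 F cell x,y,z -5.3 -2.7 -3.0 grip 14.8 tq [-0.09  1.43  0.02]
```

```bash
python3 -m jog '[{"linear":[0,0,-0.06],"roll":0},{"linear":[0,0.0,-0.06],"roll":0}]' >/dev/null; python3 h.py
python3 -m jog '[{"linear":[0,0,-0.06],"roll":0},{"linear":[0,0.0,-0.06],"roll":0},{"linear":[0,0,0],"roll":0}]' >/dev/null; python3 h.py
python3 -m jog '[{"linear":[0,0,-0.06],"roll":0},{"linear":[0,0.0,-0.06],"roll":0},{"linear":[0,0,0],"roll":0}]' >/dev/null; python3 h.py
```

```text
t 11.4 cell x,y mm -44.5 5.06 foot z 75.98 F cell x,y,z -5.5 -2.1 -4.1 grip 14.9 tq [-0.04  1.42 -0.04]
 t 11.65 cell x,y mm -44.08 5.18 foot z 81.34 F cell x,y,z -4.5 -0.8 -3.5 grip 15.4 tq [-0.06  1.2  -0.06]
 t 11.9 cell x,y mm -43.53 5.27 foot z 86.66 F cell x,y,z -5.0 -4.1 -2.7 grip 14.8 tq [-0.19  1.27 -0.04]
```

```bash
python3 -m jog '[{"linear":[0,0,-0.06],"roll":0},{"linear":[0,0.0,-0.06],"roll":0},{"linear":[0,0,-0.06],"roll":0},{"linear":[0,0,0],"roll":0}]' >/dev/null; python3 h.py
python3 -m jog '[{"linear":[0,0,-0.06],"roll":0},{"linear":[0,0.0,-0.06],"roll":0},{"linear":[0,0,-0.06],"roll":0},{"linear":[0,0,0],"roll":0}]' >/dev/null; python3 h.py
python3 -m jog '[{"linear":[0,0,-0.06],"roll":0},{"linear":[0,0.0,-0.06],"roll":0},{"linear":[0,0,-0.06],"roll":0},{"linear":[0,0,0],"roll":0}]' >/dev/null; python3 h.py
python3 -c "
from h import *
im=optics.get_image('scene')[:,:,::-1];u,v=map(int,proj(cal('scene'),[*C,.09]));cv2.imwrite('pics/s5.png',cv2.resize(im[v-70:v+50,u-80:u+80],(800,600),interpolation=cv2.INTER_CUBIC))"
```

```text
t 12.23 cell x,y mm -42.98 5.59 foot z 94.31 F cell x,y,z -3.1 -1.5 -2.8 grip 15.1 tq [-0.02  0.91 -0.08]
 t 12.57 cell x,y mm -42.9 5.65 foot z 101.45 F cell x,y,z -2.0 -0.0 -4.9 grip 15.2 tq [0.16 0.52 0.02]
 t 12.9 cell x,y mm -43.02 5.54 foot z 108.58 F cell x,y,z -1.3 -0.6 -4.3 grip 14.6 tq [ 0.14  0.31 -0.07]
```

View pics/s5.png

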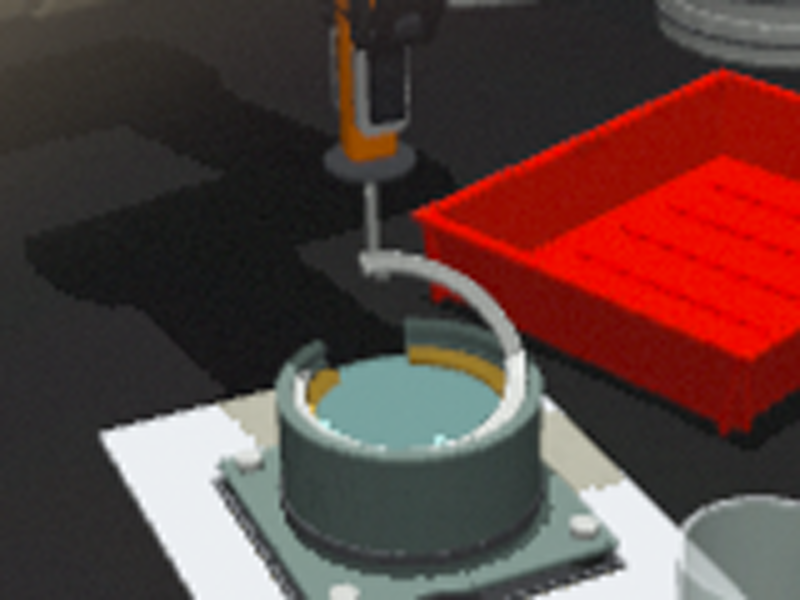

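The pick's foot carries the ring's end at (375,262), and the ring is peeling up out of the groove. I'll draw it up further.

```bash
python3 -m jog '[{"linear":[0,0,-0.06],"roll":0},{"linear":[0,0.0,-0.06],"roll":0},{"linear":[0,0,-0.06],"roll":0},{"linear":[0,0,0],"roll":0}]' >/dev/null; python3 h.py
python3 -m jog '[{"linear":[0,0,-0.06],"roll":0},{"linear":[0,0.0,-0.06],"roll":0},{"linear":[0,0,0],"roll":0},{"linear":[0,0,0],"roll":0}]' >/dev/null; python3 h.py
python3 -m jog '[{"linear":[0,0,-0.04],"roll":0},{"linear":[0,0.0,0],"roll":0},{"linear":[0,0,0],"roll":0}]' >/dev/null; python3 h.py
```

```text
t 13.28 cell x,y mm -43.11 5.5 foot z 115.79 F cell x,y,z -1.8 -0.3 -4.7 grip 15.1 tq [0.09 0.33 0.  ]
 t 13.62 cell x,y mm -43.35 5.46 foot z 120.14 F cell x,y,z -1.9 -0.8 -3.6 grip 15.0 tq [ 0.13  0.42 -0.02]
 t 13.87 cell x,y mm -43.32 5.47 foot z 121.63 F cell x,y,z -1.8 -0.6 -4.0 grip 15.2 tq [0.11 0.32 0.06]
```

```bash
python3 -m jog '[{"linear":[0,-0.06,0.05],"roll":0},{"linear":[0,-0.06,0.08],"roll":0},{"linear":[0,-0.06,0.08],"roll":0},{"linear":[0,-0.06,0.08],"roll":0},{"linear":[0,-0.04,0.08],"roll":0},{"linear":[0,0,0.08],"roll":0},{"linear":[0,0,0.08],"roll":0},{"linear":[0,0,0.08],"roll":0},{"linear":[0,0,0],"roll":0},{"linear":[0,0,0],"roll":0}]' >/dev/null; python3 h.py
python3 -m jog '[{"linear":[0,0,0.08],"roll":0},{"linear":[0,0,0.08],"roll":0},{"linear":[0,0,0.08],"roll":0},{"linear":[0,0,0.08],"roll":0},{"linear":[0,0,0.08],"roll":0},{"linear":[0,0,0],"roll":0},{"linear":[0,0,0],"roll":0}]' >/dev/null; python3 h.py
```

```text
t 14.7 cell x,y mm -54.48 5.53 foot z 97.12 F cell x,y,z -1.2 0.5 -1.0 grip 15.1 tq [0.23 0.15 0.02]
 t 15.28 cell x,y mm -54.57 5.5 foot z 81.07 F cell x,y,z -0.7 0.9 -1.2 grip 15.0 tq [ 0.35  0.17 -0.03]
```

```bash
python3 -m jog '[{"linear":[0,0,0.06],"roll":0},{"linear":[0,0,0.06],"roll":0},{"linear":[0,0,0.06],"roll":0},{"linear":[0,0,0],"roll":0},{"linear":[0,0,0],"roll":0}]' >/dev/null; python3 h.py
python3 -m jog '[{"linear":[0,0,0.06],"roll":0},{"linear":[0,0,0.04],"roll":0},{"linear":[0,0,0],"roll":0},{"linear":[0,0,0],"roll":0}]' >/dev/null; python3 h.py
python3 -c "
from h import *
im=optics.get_image('scene')[:,:,::-1];u,v=map(int,proj(cal('scene'),[*C,.09]));cv2.imwrite('pics/s6.png',cv2.resize(im[v-50:v+40,u-60:u+60],(800,600),interpolation=cv2.INTER_CUBIC))"
```

```text
t 15.7 cell x,y mm -54.64 5.48 foot z 73.86 F cell x,y,z -2.0 1.2 -0.7 grip 14.7 tq [ 0.28  0.18 -0.02]
 t 16.03 cell x,y mm -54.6 5.46 foot z 69.92 F cell x,y,z -0.9 1.2 -1.3 grip 14.8 tq [ 0.27  0.22 -0.01]
```

View pics/s6.png

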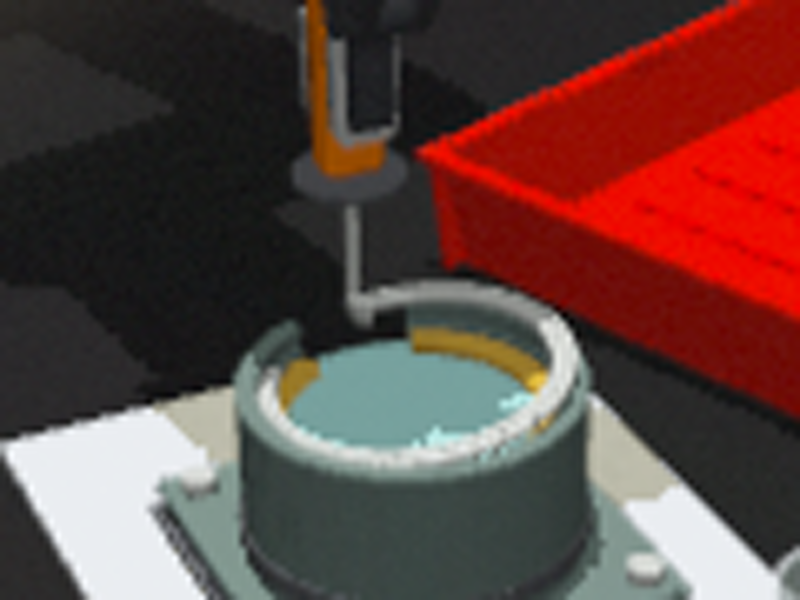

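The ring now lies along the rim nearly all round, with its end over the notch at (360,305) by the foot. I'll lower off it and withdraw.

```bash
python3 -m jog '[{"linear":[0,0,0.06],"roll":0},{"linear":[0,0,0.05],"roll":0},{"linear":[0,0,0],"roll":0},{"linear":[0,0,0],"roll":0}]' >/dev/null; python3 h.py
python3 -m jog '[{"linear":[0,-0.05,0],"roll":0},{"linear":[0,-0.1,0],"roll":0},{"linear":[0,-0.1,0],"roll":0},{"linear":[0,-0.2,0],"roll":0},{"linear":[0,-0.2,0],"roll":0},{"linear":[0,0,0],"roll":0},{"linear":[0,0,0],"roll":0}]' >/dev/null; python3 h.py
```

```text
t 16.42 cell x,y mm -54.6 5.46 foot z 65.48 F cell x,y,z -1.4 0.8 -1.1 grip 14.8 tq [ 0.25  0.24 -0.  ]
 t 17.0 cell x,y mm -80.94 5.57 foot z 65.89 F cell x,y,z -1.0 -0.2 -0.8 grip 15.3 tq [0.03 0.05 0.01]
```

```bash
python3 -m jog '[{"linear":[0,0,-0.3],"roll":0},{"linear":[0,0,-0.45],"roll":0},{"linear":[0,0,-0.45],"roll":0},{"linear":[0,0,-0.3],"roll":0},{"linear":[0,0,0],"roll":0},{"linear":[0,0,0],"roll":0}]' ; python3 -c "
from h import *
print(totool([.5273,-.2704,.19])/.04)
im=cv2.imread('pics/w3.png')
print(cal('top') and '')"
```

```text
time_s: 17.5
position: [0.4883, 0.0392, 0.1953]
tool_rot: [[0.369, 0.929, 0.001], [0.929, -0.369, -0.0], [0.0, 0.001, -1.0]]
ft_force: [-0.1, 0.4, -1.1]
grip_width: 0.0148
gripper_force: 98.1
[-6.83435306  3.76103832  0.13583151]
```

```bash
python3 -m jog '[{"linear":[-0.217,0.12,0],"roll":0},{"linear":[-0.8,0.44,0],"roll":0},{"linear":[-0.8,0.44,0],"roll":0},{"linear":[-0.8,0.44,0],"roll":0},{"linear":[-0.8,0.44,0],"roll":0},{"linear":[-0.8,0.44,0],"roll":0},{"linear":[-0.8,0.44,0],"roll":0},{"linear":[-0.8,0.44,0],"roll":0},{"linear":[-0.8,0.44,0],"roll":0},{"linear":[-0.217,0.12,0],"roll":0}]'>/dev/null
python3 -m jog '[{"linear":[0,0,0],"roll":-0.985},{"linear":[0,0,0],"roll":-0.985},{"linear":[0,0,0],"roll":-0.985},{"linear":[0,0,0],"roll":-0.985},{"linear":[0,0,0],"roll":-0.985},{"linear":[0,0,0],"roll":-0.985},{"linear":[0,0,0],"roll":-0.985},{"linear":[0,0,0],"roll":-0.985},{"linear":[0,0,0],"roll":-0.985},{"linear":[0,0,0],"roll":0},{"linear":[0,0,0],"roll":0},{"linear":[0,0,0],"roll":0}]'
python3 -c "
from h import *
print(totool([.5273,-.2704,.0757])/.04)
c=cal('wrist');w=optics.get_image('wrist')[:,:,::-1];cv2.imwrite('pics/w7.png',w)
hsv=cv2.cvtColor(w,cv2.COLOR_BGR2HSV)
u,v=map(int,proj(c,[.5273,-.2704,.056]));print(u,v);print(hsv[v-24:v+24:4,u-24:u+25:4,2])
"
```

```text
time_s: 19.33
position: [0.5269, -0.2704, 0.1948]
tool_rot: [[-0.383, 0.924, -0.001], [0.924, 0.383, 0.001], [0.001, -0.0, -1.0]]
ft_force: [-0.4, -0.0, -0.9]
grip_width: 0.0148
gripper_force: 98.0
[-0.00743498  0.01070031  2.97639046]
257 180
[[137 138 131 137 134 129 131 125 132 135 131 137 137]
 [135 139 131 137 128 129 130 131 131 133 130 138 131]
 [135 136 131 135 106 122 127 138 132 131 132 140 128]
 [135 133 134 120 127 134 130 125 105 119 136 138 127]
 [137 129 137 111 123 135 127 135 136  54  89 135 128]
 [136 130 138 126 125 134 137 134 137  57 109 130 131]
 [136 131 135  65  66  77 117 136 133  56 120 128 132]
 [132 134 122  68  69  68  68  67  68  66 140 127 130]
 [131 136 109  70  68  69  67  69  68 109 134 130 125]
 [130 137 122 113 108  91  68  69  70 112 129 131 122]
 [131 135 129 135 129 140 130 111 110 133 129 129 119]
 [133 135 131 137 131 139 141 137 142 140 131 127 122]]
```

```bash
python3 -m jog '[{"linear":[0,0.01,0.4],"roll":0},{"linear":[0,0,0.5],"roll":0},{"linear":[0,0,0.5],"roll":0},{"linear":[0,0,0.5],"roll":0},{"linear":[0,0,0.4],"roll":0},{"linear":[0,0,0.3],"roll":0},{"linear":[0,0,0.2],"roll":0},{"linear":[0,0,0.1],"roll":0},{"linear":[0,0,0],"roll":0},{"linear":[0,0,0],"roll":0},{"linear":[0,0,0],"roll":0}]'
```

```text
time_s: 20.3
position: [0.5278, -0.2704, 0.0802]
tool_rot: [[-0.385, 0.923, 0.001], [0.923, 0.385, -0.001], [-0.001, 0.001, -1.0]]
ft_force: [0.1, 0.6, -1.2]
grip_width: 0.0146
gripper_force: 98.0
```

```bash
python3 -m jog '[{"linear":[0,0,0.06],"roll":0},{"linear":[0,0,0.04],"roll":0},{"linear":[0,0,0.01],"roll":0},{"linear":[0,0,0],"roll":0},{"linear":[0,0,0],"roll":0}]' | sed -n 2,4p
python3 -m jog '[{"linear":[0,0,0],"roll":0},{"linear":[0,0,0],"roll":0},{"linear":[0,0,0],"roll":0},{"linear":[0,0,0],"roll":0},{"linear":[0,0,0],"roll":0}]' 0.1 30
```

```text
position: [0.5276, -0.2703, 0.0757]
tool_rot: [[-0.386, 0.923, 0.001], [0.923, 0.386, -0.001], [-0.001, 0.001, -1.0]]
ft_force: [-1.2, 0.4, 6.5]
time_s: 21.13
position: [0.5274, -0.2701, 0.0748]
tool_rot: [[-0.386, 0.923, -0.0], [0.923, 0.386, 0.0], [0.0, -0.0, -1.0]]
ft_force: [0.1, -0.2, 0.5]
grip_width: 0.0469
gripper_force: 0.0
```

```bash
python3 -m jog '[{"linear":[0,0,-0.4],"roll":0},{"linear":[0,0,-0.8],"roll":0},{"linear":[0,0,-0.9],"roll":0},{"linear":[0,0,-0.9],"roll":0},{"linear":[0,0,-0.6],"roll":0.9},{"linear":[0,0,0],"roll":1},{"linear":[0,0,0],"roll":1},{"linear":[0,0,0],"roll":1},{"linear":[0,0,0],"roll":1},{"linear":[0,0,0],"roll":1},{"linear":[0,0,0],"roll":1},{"linear":[0,0,0],"roll":1}]' >/dev/null
python3 -m jog '[{"linear":[0,0,0],"roll":0.965},{"linear":[0.42,-0.24,0],"roll":0},{"linear":[0.8,-0.44,0],"roll":0},{"linear":[0.8,-0.44,0],"roll":0},{"linear":[0.8,-0.44,0],"roll":0},{"linear":[0.8,-0.44,0],"roll":0},{"linear":[0.8,-0.44,0],"roll":0},{"linear":[0.8,-0.44,0],"roll":0},{"linear":[0.8,-0.44,0],"roll":0},{"linear":[0.6,-0.32,0],"roll":0},{"linear":[0,0,0],"roll":0},{"linear":[0,0,0],"roll":0}]'
python3 -m jog '[{"linear":[0,0,0],"roll":0},{"linear":[0,0,0],"roll":0}]' 0.1 | sed -n 2p
python3 - <<'E'
from h import *
import pickle
c=cal('wrist');w=optics.get_image('wrist')[:,:,::-1];t=optics.get_image('top')[:,:,::-1];s=optics.get_image('scene')[:,:,::-1]
pickle.dump(c,open('c8.pkl','wb'));[cv2.imwrite(f'pics/{n}8.png',i) for n,i in (('w',w),('t',t),('s',s))]
print(env.observe()['position'])
hsv=cv2.cvtColor(w,cv2.COLOR_BGR2HSV)
cs,sn=np.cos(YAW),np.sin(YAW)
# unwrapped view: columns angle, rows radius 36..62 at z=.077 ; print ring mask (S<16,V>100) radial extents
for a in list(range(60,300,6))+[]:
    t=YAW+np.radians(a);row=[]
    for R in range(34,66):
        u,v=proj(c,[C[0]+R/1e3*np.cos(t),C[1]+R/1e3*np.sin(t),.079]);u,v=int(round(u)),int(round(v))
        if not(0<=u<512 and 0<=v<384): row.append('.');continue
        h,S,V=hsv[v,u]
        row.append('#' if S<16 and V>110 else 'y' if 12<h<32 and S>80 else 'g' if S<45 else '-')
    print(a,''.join(row))
E
```

```text
time_s: 23.13
position: [0.4896, 0.0307, 0.219]
tool_rot: [[0.367, 0.93, 0.0], [0.93, -0.367, -0.0], [-0.0, 0.0, -1.0]]
ft_force: [1.1, -0.4, 0.1]
grip_width: 0.0471
gripper_force: 0.0
position: [0.4901, 0.0287, 0.2189]
[0.48999199 0.02878902 0.21880905]
60 gggggg#yyyyyy#########ggggggg###
66 ggggggg#yyyyyy#########ggggggggg
72 ggggggggyyyyyy-#########gggggggg
78 gggggggg#yyyyyy#########gggggggg
84 gggggggg#yyyyyyg########gggggggg
90 g######g#-yyyyy##########ggggggg
96 #######g#yyyyyyy#########ggggggg
102 ########g#yyyyyyg########ggggggg
108 #########gyyyyyy#########ggggggg
114 g#ggg-gg-gyyyyyy-#######gggggggg
120 ---------gyyyyyyy#######gggggggg
126 -----------yyyyyy########ggggggg
132 ---------gyyyyyy-########ggggggg
138 ---------gyyyyyyy########ggggggg
144 ---------gyyyyyyg#######gggggggg
150 ----------yyyyyyg########ggggggg
156 ----------------g########ggggggg
162 ----------------#########ggggggg
168 ----------------########gggggggg
174 -----------------ggggggggggggggg
180 ---------------ggggggggggggggggg
186 ----------------gggggggggggggggg
192 --------------gggggggggggggggggg
198 -------yyyyy--gggggggggggggggggg
204 -----gyyyyyyy-gggggggggggggggggg
210 -----yyyyyyyyggggggggggggggg####
216 -----yyyyyyyyggggggggggggggggggg
222 ---gyyyyg###ggggggggggggggggg###
228 --ggyyy-######ggggggggg#########
234 gggyyy-#######gggggggg##########
240 ggyyy-#######gggggggg###########
246 g-yyg########gggggggg###########
252 gyy##########gggggggg########ggg
258 -y--#######ggggggggggg######gggg
264 gyg########gggggggggg###########
270 gy-########gggggggggg###########
276 yy#########gggggggggg###########
282 y#########gggggggggggg##########
288 y#########ggggggggggg###########
294 -#########ggggggggggg###########
```

```bash
cat > fit.py <<'E'
from h import *
import pickle,sys
from scipy.optimize import least_squares
def ringfit(c,w,z=.079,dz=None,x0=None):
    hsv=cv2.cvtColor(w,cv2.COLOR_BGR2HSV)
    m=((hsv[...,1]<16)&(hsv[...,2]>110))
    vs,us=np.nonzero(m);P=np.array([onz(c,u,v,z)[:2] for u,v in zip(us,vs)])
    R=np.hypot(*(P-C).T);P=P[(R>.036)&(R<.060)]
    x=np.array(x0 if x0 is not None else C+[.0,.003])
    for i in range(15):
        r=np.hypot(*(P-x).T);k=abs(r-.0475)<(.006 if i>4 else .009)
        x=least_squares(lambda q:np.hypot(*(P[k]-q).T)-.0475,x,loss='soft_l1',f_scale=.002).x
    return x,m
if __name__=='__main__':
    c=pickle.load(open('c8.pkl','rb'));w=cv2.imread('pics/w8.png')
    cs,sn=np.cos(YAW),np.sin(YAW)
    for z in(.079,.075,.0704):
        x,m=ringfit(c,w,z);d=x-C
        print(z,x.round(4),'cell',(1e3*np.array([d@[cs,sn],d@[-sn,cs]])).round(1))
        for r in(.0440,.0475,.051):
            s=''
            for a in range(0,360,3):
                t=YAW+np.radians(a);u,v=proj(c,[x[0]+r*np.cos(t),x[1]+r*np.sin(t),z]);u,v=int(round(u)),int(round(v))
                s+='#' if 0<=u<512 and 0<=v<384 and m[v,u] else '.'
            print(s)
E
python3 fit.py
```

```text
0.079 [0.5606 0.012 ] cell [-3.1  6.8]
#.....#########################################.#.#................................#################################.###
############################################################.................###########################################
#######################.###.####...#......#.################.....................########...##.##...#..#.###############
0.075 [0.5616 0.0109] cell [-1.8  6.2]
#......##...#################################.#.......................................#.....######################.#.###
############################################################.................###########################################
##################################.##...####################.................###########################################
0.0704 [0.5628 0.0096] cell [-0.2  5.4]
#......##...#####.######################......................................................#.##..#########.####.#....
#########################################################..#..................##########################################
############################################################.................###########################################
```

```bash
python3 -m jog '[{"linear":[0,0,0],"roll":0.8},{"linear":[0,0,0],"roll":0.8},{"linear":[0.21,0.27,0.3],"roll":0},{"linear":[0.21,0.27,0.5],"roll":0},{"linear":[0,0,0.5],"roll":0},{"linear":[0,0,0.5],"roll":0},{"linear":[0,0,0.4],"roll":0},{"linear":[0,0,0.3],"roll":0},{"linear":[0,0,0],"roll":0},{"linear":[0,0,0],"roll":0},{"linear":[0,0,0],"roll":0}]' -0.35 30
python3 - <<'E'
from fit import *
import pickle
c=cal('wrist');w=optics.get_image('wrist')[:,:,::-1].copy();s=optics.get_image('scene')[:,:,::-1].copy();sc=cal('scene')
pickle.dump(c,open('c9.pkl','wb'));cv2.imwrite('pics/w9.png',w);cv2.imwrite('pics/s9.png',s)
S=env.observe();R=S['tool_rot'];p=S['position'];hsv=cv2.cvtColor(w,cv2.COLOR_BGR2HSV)
# map around TCP in tool x (rows: -16..30mm), tool y (cols -20..20mm) at z .079
print(p, proj(c,[p[0],p[1],.079]))
for tx in range(36,-30,-2):
    row=''
    for ty in range(-24,26,1):
        q=p+R@np.array([tx,ty,0])/1e3;u,v=proj(c,[q[0],q[1],.079]);u,v=int(round(u)),int(round(v))
        if not(0<=u<512 and 0<=v<384): row+=' ';continue
        h,s_,V=hsv[v,u];row+='#' if s_<16 and V>110 else 'y' if 12<h<32 and s_>80 else 'k' if V<50 else 'g' if s_<45 else '-'
    print('%4d'%tx,row)
E
```

```text
time_s: 24.37
position: [0.5174, 0.0333, 0.1197]
tool_rot: [[0.495, 0.869, 0.001], [0.869, -0.495, -0.0], [0.0, 0.001, -1.0]]
ft_force: [0.1, 0.8, -0.0]
grip_width: 0.0276
gripper_force: 0.0
[0.51739154 0.03340039 0.11987523] (np.float64(257.03969509320564), np.float64(217.4123474252496))
  36 ggggggggggggggggggggggggggggkkkkgg###########-yyyy
  34 gggggggggggggggggggggggggggkkkkg###########-yyyyyy
  32 ggggggggggggggggggggggggggkkkg###########yyyyyyyy-
  30 gggggggggggggggggggggggggkkgg##########-yyyyyyy---
  28 ggggggggggggggggggggggggkkg##########gyyyyyyyg----
  26 gggggg#gggggggggggggggggkg##########yyyyyyyy------
  24 ggggg####ggggggggggggggkg#########-yyyyyyy--------
  22 #########ggggggggggggggg#########-yyyyyyy---------
  20 ###########gggggggggggg#########gyyyyyyy----------
  18 ############gggggggggg#########-yyyyyyyg----------
  16 #############ggggggggg########gyyyyyyy------------
  14 #############gggggggg########g---gg-y-------------
  12 #############gggggggg########---------------------
  10 g#############gggggg#########---------------------
   8 g#############gggggg#
[... 337 characters left out ...]
gggggggg--------------------
  -6 gggggggggggggggggggggggggggggg--------------------
  -8 gggggggggggggggggggggggggggggg--------------------
 -10 ggggkkgggggg#####gggggggggggggg------------kkggggg
 -12 ggggkkg##########ggggggggggggggg-----------kkkgggg
 -14 gggkkkg##########ggggggggggggggg-----------kkkgggg
 -16 gggkkkg##########gggggggggggggggg-------g--kkkkggg
 -18 ggkkkkg###########ggggggggggggggkk--gyyyyyykkkkggg
 -20 ggkkkkg###########ggggggggggggkkkkgyyyyyyyykkkkkgg
 -22 gkkkkkgg##########gggggggggggkkkgggkyyyyyyykkkkkgg
 -24 gkkkkkg############ggggggggggkkkkggggyyyyyykkkkkkg
 -26 gkkkkkg############ggggggggggkkkkggggkyyyyykkkkkkg
 -28 kkkkkkg############ggggggg###kgggggggggkyyykkkkkkk
```

Numeric map: the ring end is at tool x ≈ -3 mm, 9 mm wide, centred at y ≈ -1 mm. It's right between the fingers, so I'll descend and pinch.

```bash
python3 -m jog '[{"linear":[0,-0.025,0.3],"roll":0},{"linear":[0,0,0.3],"roll":0},{"linear":[0,0,0.3],"roll":0},{"linear":[0,0,0.25],"roll":0},{"linear":[0,0,0.12],"roll":0},{"linear":[0,0,0],"roll":0},{"linear":[0,0,0],"roll":0},{"linear":[0,0,0],"roll":0}]'|sed -n 2,5p
python3 -m jog '[{"linear":[0,0,0],"roll":0},{"linear":[0,0,0],"roll":0},{"linear":[0,0,0],"roll":0},{"linear":[0,0,0],"roll":0},{"linear":[0,0,0],"roll":0},{"linear":[0,0,0],"roll":0}]' -1 30
```

```text
position: [0.5165, 0.0341, 0.0689]
tool_rot: [[0.495, 0.869, 0.001], [0.869, -0.495, -0.0], [0.0, 0.001, -1.0]]
ft_force: [-0.6, 0.3, -0.0]
grip_width: 0.0279
time_s: 25.63
position: [0.5166, 0.0339, 0.0686]
tool_rot: [[0.495, 0.869, 0.002], [0.869, -0.495, -0.0], [0.0, 0.002, -1.0]]
ft_force: [1.7, -2.2, 3.8]
grip_width: 0.0067
gripper_force: 29.3
```

```bash
python3 -m jog '[{"linear":[0,0,-0.05],"roll":0},{"linear":[0,0,-0.1],"roll":0},{"linear":[0,0,-0.1],"roll":0},{"linear":[0,0,-0.1],"roll":0},{"linear":[0,0,0],"roll":0},{"linear":[0,0,0],"roll":0}]'
python3 - <<'E'
from fit import *
c=cal('wrist');w=optics.get_image('wrist')[:,:,::-1].copy();s=optics.get_image('scene')[:,:,::-1].copy()
cv2.imwrite('pics/w10.png',w);cv2.imwrite('pics/s10.png',s)
hsv=cv2.cvtColor(s,cv2.COLOR_BGR2HSV)
u,v=map(int,proj(cal('scene'),[*C,.09]));print(u,v)
for y in range(v-34,v+26,1):
    print(y,''.join('#' if S<25 and V>125 else 'y' if 12<h<32 and S>80 else 'k' if V<45 else 'g' if S<60 else '-' for h,S,V in hsv[y,u-40:u+40]))
E
```

```text
time_s: 26.13
position: [0.5158, 0.0344, 0.0823]
tool_rot: [[0.495, 0.869, -0.0], [0.869, -0.495, 0.0], [0.0, -0.0, -1.0]]
ft_force: [-0.3, 0.5, -1.1]
grip_width: 0.0073
gripper_force: 28.8
259 185
151 kkkkkkkkkkkkkkkkkkkkkkkkkkkkkkkkkkkkkkggggggggkkkkkkkk--------------------------
152 kkkkkkkkkkkkkkkkkkkkkkkkkkkkkkkkkkkkkkkkkggggkkkkkkkk---------------------------
153 kkkkkkkkkkkkkkkkkkkkkkkkkkkkkkkkkkkkkkkkkggggkkkkk------------------------------
154 kkkkkkkkkkkkkkkkkkkkkkkkkkkkkkkkkkkkkkkkkgggkkkk--------------------------------
155 kkkkkkkkkkkkkkkkkkkkkkkkkkkkkkkkkkkkkkkkkgggkkk---------------------------------
156 kkkkkkkkkkkkkkkkkkkkkkkkkkkkkkkkkkkkkkkkgggkkkk---------------------------------
157 kkkkkkkkkkkkkkkkkkkkkkkkkkkkkkkkkkkkkkkkkggkkk----------------------------------
158 kkkkkkkkkkkkkkkkkkkkkkkkkkkkkkkkkkkkkkkkkkkkkk----------------------------------
159 kkkkkkkkkkkkkkkkkkkkkkkkkkkkkkkkkkkkkkkkkkkkkk----------------------------------
160 kkkkkkkkkkkkkkkkkkkkkkkkkkkkkggkkkkkkkkkgkgkkk----------------------------------
161 kkkkkkkkkkkkkkkkkkkkkkkkkkkkkgggkkkkkkkgkggkkk--
[... 3497 characters left out ...]
ggggggggg########gkk
203 ##############g#ggggggggggggggggggggggggggggggggggggggggggggggggggggg###g####ggk
204 ##############ggggggggggggggggggggggggggggggggggggggggggggggggggggggg#g######g##
205 #############gggggggggggggggggggggggggggggggggggggggggggggggggggggggg#gg########
206 ############gggggggggggggggggggggggggggggggggggggggggggggggggggggggg##g#########
207 ####ggg#####ggggggggggggggggggggggggggggggggggggggggggggggggggggggggg#g##g######
208 ####ggggg##ggggggggggggggggggggggggggggggggggggggggggggggggggggggggggg##########
209 #####gggggggggggggggggggggggggggggggggggggggggggggggggggggggggggggggggg#g#######
210 #####ggggggggggggggggggggggggggggggggggggggggggggggggggggggggggggggggggg########
```

The ring is lifted clear of the rim and hangs level from the fingers (rim and brass are visible below it, with a dark gap). I'll carry it to the tray.

```bash
python3 -m jog '[{"linear":[0,0,-0.15],"roll":0},{"linear":[0,0,-0.25],"roll":0},{"linear":[0,0,-0.3],"roll":0},{"linear":[0,0,-0.3],"roll":0},{"linear":[0,0,-0.3],"roll":0},{"linear":[0,0,-0.3],"roll":0},{"linear":[0,0,-0.25],"roll":0},{"linear":[0,0,-0.15],"roll":0},{"linear":[0.1,-0.06,0],"roll":0},{"linear":[0.2,-0.13,0],"roll":0},{"linear":[0.3,-0.19,0],"roll":0},{"linear":[0.3,-0.19,0],"roll":0}]'
python3 -m jog '[{"linear":[0.42,-0.27,0],"roll":0},{"linear":[0.5,-0.32,0],"roll":0},{"linear":[0.55,-0.35,0],"roll":0},{"linear":[0.55,-0.35,0],"roll":0},{"linear":[0.55,-0.35,0],"roll":0},{"linear":[0.55,-0.35,0],"roll":0},{"linear":[0.55,-0.35,0],"roll":0},{"linear":[0.5,-0.32,0],"roll":0},{"linear":[0.4,-0.25,0],"roll":0},{"linear":[0.25,-0.16,0],"roll":0},{"linear":[0,0,0],"roll":0},{"linear":[0,0,0],"roll":0}]'
python3 - <<'E'
from h import *
w=optics.get_image('wrist')[:,:,::-1].copy();s=optics.get_image('scene')[:,:,::-1].copy();t=optics.get_image('top')[:,:,::-1].copy()
for n,i in zip('wst',(w,s,t)): cv2.imwrite(f'pics/{n}11.png',i)
print(totool([.502,.305,.006])/.04)
hsv=cv2.cvtColor(s,cv2.COLOR_BGR2HSV)
p=env.observe();q=p['position']+p['tool_rot']@np.array([0.002,.046,-.009])
u,v=map(int,proj(cal('scene'),q));print(u,v)
for y in range(v-26,v+26,2):
    print(y,''.join('#' if S<25 and V>125 else 'R' if (h<8 or h>172) and S>150 else 'k' if V<45 else 'g' if S<60 else '-' for h,S,V in hsv[y,u-45:u+45]))
E
```

```text
time_s: 27.23
position: [0.5135, 0.0778, 0.1613]
tool_rot: [[0.495, 0.869, -0.002], [0.869, -0.495, 0.0], [-0.001, -0.002, -1.0]]
ft_force: [-0.2, -0.0, -0.3]
grip_width: 0.0071
gripper_force: 28.9
time_s: 28.23
position: [0.5022, 0.3052, 0.1615]
tool_rot: [[0.494, 0.87, -0.001], [0.87, -0.494, -0.001], [-0.001, -0.001, -1.0]]
ft_force: [0.1, -1.2, -0.4]
grip_width: 0.0069
gripper_force: 28.8
[ 0.01198474 -0.02653045  3.9000041 ]
332 112
86 ggggggggggggggggggggggggg###gggkkkkkkkkgkkkkkkkggkkkg#########################ggggggggg###
88 gggggggggggggggggg####ggggg#gkkkkkgkkkkkkkkkkkkkkkkg#########################gggggg#######
90 ggggggggggggggggggg###gggggggggkkkgkkkkkkkkkkkkkkkg#########################gg############
92 gggggggggggg#gggggg###gggggggggkkkkkkkkkkkkkgggkkg#####################ggggggg############
94 gggggg##gggggggggg####ggggggggggkkkkkkkkkkkkkkkkkg########ggggggggggggggggggg#############
96 gggggggggggggggggg####ggggggggggggkgkkkkkkkkkgggggggggggggggggggggggggggggggg#############
98 gggggggggggggggggg####gggggggggggkgggkkkkkkggggggggggggggggggggggggggggggg#gg#############

[... 1104 characters left out ...]
######ggggggggggggkkkkkkkkkkkkkkkkk
124 kkkkkkkkkkkkkkkkkkkkkkkkkkkkgggggg####################gggggggggggggggggkkkkkkkkkkkkkkkkkkk
126 kkkkkkkkkkkkkkkkkkkkkkkkkkkkkkkkggggggggggggggggggggggggggggggggggggkkkkkkkkkkkkkkkkkkkkkk
128 kkkkkkkkkkkkkkkkkkkkkkkkkkkkkkkkkkkgRkkkkgggggggggggggggggggkkkkkkkkkkkkkkkkkkkkkkkkkkkkkk
130 kkkkkkkkkkkkkkkkkkkkkkkkkkkkkkk-RRRRRRRRRRRkkkkkkkkkkkkkkkkkkkkkkkkkkkkkkkkkkkkkkkkkkkkkkk
132 kkkkkkkkkkkkkkkkkkkkkkkkkkk-RRRRRRRRRRRRRRRRRRRRRkkkkkkkkkkkkkkkkkkkkkkkkkkkkkkkkkkkkkkkkk
134 kkkkkkkkkkkkkkkkkkkkkkgRRRRRRRRRRRRRRRRRRRRRRRRRRRRRRRRkkkkkkkkkkkkkkkkkkkkkkkkkkkkkkkkkkk
136 kkkkkkkkkkkkkkkkkkgRRRRRRRRRRRRRRRRRRRRRRRRRRRRRRRRRRRRRRRRRRRkkkkkkkkkkkkkkkkkkkkkkkkkkkk
```

```bash
python3 -m jog '[{"linear":[0,0,0.3],"roll":0},{"linear":[0,0,0.5],"roll":0},{"linear":[0,0,0.5],"roll":0},{"linear":[0,0,0.5],"roll":0},{"linear":[0,0,0.5],"roll":0},{"linear":[0,0,0.5],"roll":0},{"linear":[0,0,0.4],"roll":0},{"linear":[0,0,0.25],"roll":0},{"linear":[0,0,0.15],"roll":0},{"linear":[0,0,0],"roll":0},{"linear":[0,0,0],"roll":0},{"linear":[0,0,0],"roll":0}]'
```

```text
time_s: 29.38
position: [0.5032, 0.3051, 0.0191]
tool_rot: [[0.495, 0.869, 0.002], [0.869, -0.495, 0.001], [0.001, 0.001, -1.0]]
ft_force: [0.1, 0.5, 0.7]
grip_width: 0.0065
gripper_force: 28.8
```

```bash
python3 -m jog '[{"linear":[0,0,0.1],"roll":0},{"linear":[0,0,0.1],"roll":0},{"linear":[0,0,0.08],"roll":0},{"linear":[0,0,0],"roll":0},{"linear":[0,0,0],"roll":0},{"linear":[0,0,0],"roll":0}]'
```

```text
time_s: 29.88
position: [0.5027, 0.305, 0.007]
tool_rot: [[0.495, 0.869, 0.0], [0.869, -0.495, -0.0], [-0.0, 0.0, -1.0]]
ft_force: [-0.3, -0.1, -0.6]
grip_width: 0.0076
gripper_force: 28.9
```

```bash
python3 -m jog '[{"linear":[0,0,0],"roll":0},{"linear":[0,0,0],"roll":0},{"linear":[0,0,0],"roll":0},{"linear":[0,0,0],"roll":0},{"linear":[0,0,0],"roll":0},{"linear":[0,0,0],"roll":0}]' -0.3 30 | tail -3
python3 -m jog '[{"linear":[0,0,-0.2],"roll":0},{"linear":[0,0,-0.4],"roll":0},{"linear":[0,0,-0.8],"roll":0},{"linear":[0,0,-0.9],"roll":0},{"linear":[0,0,-0.9],"roll":0},{"linear":[0,0,-0.9],"roll":0},{"linear":[0,0,-0.5],"roll":0},{"linear":[0,0,0],"roll":0},{"linear":[0,0,0],"roll":0},{"linear":[0,0,0],"roll":0}]'|head -2
python3 - <<'E'
from fit import *
c=cal('wrist');w=optics.get_image('wrist')[:,:,::-1].copy();s=optics.get_image('scene')[:,:,::-1].copy();t=optics.get_image('top')[:,:,::-1].copy()
for n,i in zip('wst',(w,s,t)): cv2.imwrite(f'pics/{n}12.png',i)
hsv=cv2.cvtColor(w,cv2.COLOR_BGR2HSV)
S=env.observe();p,R=S['position'],S['tool_rot']
for tx in range(64,-64,-5):
    row=''
    for ty in range(-20,112,3):
        q=p+R@np.array([tx,ty,0])/1e3;u,v=map(lambda a:int(round(a)),proj(c,[q[0],q[1],.008]))
        if not(0<=u<512 and 0<=v<384): row+=' ';continue
        h,s_,V=hsv[v,u];row+='#' if s_<60 and V>90 else '.' if s_>150 else 'k' if V<50 else 'g'
    print('%4d'%tx,row)
# pick in block + others in the top view
t0=cv2.imread('pics/top0.png');d=cv2.absdiff(t,t0).max(2)
for n,(a,b) in {'block':((.527,-.268,.1),24),'bottle':((.748,-.166,.08),20),'beaker':((.745,-.002,.04),16),'tub':((.7546,.163,.053),24)}.items():
    u,v=map(int,proj(cal('top'),a));print(n,(d[v-b:v+b,u-b:u+b]>40).mean().round(3))
hs=cv2.cvtColor(t,cv2.COLOR_BGR2HSV);print('handle px', [ [x for x in np.argwhere((q[165:240,335:420,0]<16)&(q[165:240,335:420,1]>190)&(q[165:240,335:420,2]>190)).mean(0).round(1)] for q in (hs,cv2.cvtColor(t0,cv2.COLOR_BGR2HSV))])
E
```

```text
ft_force: [-0.2, -1.0, 0.6]
grip_width: 0.0298
gripper_force: 0.0
time_s: 31.22
position: [0.5021, 0.3048, 0.1901]
  64 .......................gggggggggggggggggg...
  59 .........................gggggggggggggggg...
  54 ................g#############ggggggggggggg.
  49 .............########g..ggg#######gggggggggg
  44 ...........######.............#####ggggggggg
  39 ..........####.................gg####ggggggg
  34 ........g###.......................####ggggg
  29 ........###.........................###ggggg
  24 ......g###..........................g###gggg
  19 ......###...........................gg###ggg
  14 ......###..........................ggg###ggg
   9 g....g###.........................ggggg##ggg
   4 gg...g###.........................gggg###ggg
  -1 ggg..g###.......................gggggg###ggg
  -6 ggggg..........................ggggggg###ggg
 -11 ggggggggg.....................gggggggg###ggg
 -16 gggggggggggg...g............ggggggggg###gggg
 -21 ggggggggggggggg...........gggggggggg###ggggg
 -26 ggggggggggggg...........ggggggggggg###gggggg
 -31 gggggggggggg.........gggggggggggg####ggggggg
 -36 ..gggggggg......#.gggggggggggg######gggggggg
 -41 ...gggggg......##################ggggggggggg
 -46 .....gg........gg#############ggggggggggggg.
 -51 ..............gggggggggggggggggggggggggg.g.g
 -56 .............ggggggggggggggggggggggggggggggg
 -61 ...........ggggggggggggggggggggggggggggggggg
block 0.026
bottle 0.0
beaker 0.0
tub 0.0
handle px [[np.float64(nan), np.float64(nan)], [np.float64(nan), np.float64(nan)]]<stdin>:17: RuntimeWarning: Mean of empty slice.
  ret = um.true_divide(
```

The ring lies as a complete flat circle on the tray floor, the pick is back in its block, the neighbours haven't moved, and the robot is clear of everything. I'm handing in.

```bash
python3 -c "
from rig import env
print(env.close_job())"
```

```text
the job is handed in; nothing more can be done
None
```

The ring is out and lying flat in the red tray, the pick is back in its block, and the beaker, bottle and tub did not move. I handed the job in at about 31 s; the hand-in gave no verdict.

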